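Tip, catch and gently lower the lid of a parts case

TASK

Shut the open wooden parts case quietly: tip its upright lid forward, catch it on your fingers well before it lands, and with the lid resting on them lower it gently until it is fully shut, without letting it drop or bang. Do not pinch or grip the lid or force it; leave the case standing where it is and the tools around it undisturbed, and finish clear of everything.

Things in the scene. Friction and masses are not known exactly. Their poses are not given: they have to be found in the camera images.
- case: Dark wooden case, blue lining, three grey ferrules inside; stands loose on the table (2.4 kg, rubber feet). Body 110 mm deep (own x) by 150 mm wide (own y), rim 64 mm above the table. Origin: centre of the underside. Own +x points to the hinged back, -x to the front, which faces the robot or somewhat to its left; z up.
- lid_hinge (a point): Middle of the lid's hinge line, at the top of the case's back wall (x +55, z 64 mm in the case; axes as the case, hinge line along y). Does not move with the lid. The dark wooden lid panel is 114 mm long, 154 mm wide, 14 mm thick; its underside lies in the plane of the hinge line.
- tab_edge (a point): Middle of the outer edge of the brass pull tab on the lid's free edge; moves with the lid, 138 mm from the hinge line, 5.5 mm above the lid's underside. Tab 74 mm wide, 7 mm thick, rounded; stands out 26 mm from the lid, and when shut 28 mm from the case's front: room for a fingertip under it. Axes: x along the lid to the hinge, y along the hinge line, z out of the lid's outer face (up when shut).
- lid (a joint): Lid angle in rad: 0 shut on the rim, growing as it opens; 1.57 upright; stop at 1.85. Starts at 1.38 to 1.62, about upright, and stays by its own balance. Lid about 0.25 kg, hinge friction slight (0.03 N m): nudged forward from behind it falls by itself below about 1.2 and, if not caught, bangs shut within half a second. On a finger under the tab it weighs about 1 N.
- screwdriver: Yellow-handled screwdriver, 221 mm long and 30 mm thick, lying on the table near the left front of the case. Bystander: leave it alone. Origin at the middle of its underside.
- pliers: Red-handled pliers, 158 x 73 x 16 mm, lying flat on the table behind the case. Bystander. Origin at the middle of the underside.
- turned_handle: Brown turned wooden handle, 118 mm long and 27 mm thick, lying on the table between the robot and the case. Bystander. Origin at the middle of the underside.
- spare_ferrule: Small grey metal ferrule, 26 mm in diameter and 26 mm high, standing on the table in front of the case on the right. Bystander. Origin at the centre of its underside.
- tape_measure: Yellow and black pocket tape measure, 71 x 30 x 62 mm, standing on the table well left of the case. Bystander. Origin at the centre of its underside.

How it is judged:
By the outcome, as a careful person would: the job done as asked, in the order asked, and still so for the second after the job is handed in, with the robot touching nothing.
It also fails if it takes over 45 s, if anything falls off the work surface, if the arm or the gripper's body presses on something with over 40 N, if the wrist force passes 120 N, or if a joint passes its speed limit or range.

ROBOT

A 6-joint arm with a two-finger parallel gripper is mounted at the origin on the work surface; the furniture and walls round the work are solid. World frame = base frame: x ahead of the robot, y to its left, z up, the work surface at z = 0. Lengths are in mm, angles in rad, forces in N, time in s.
With the tool pointing down it reaches from about 375 to 900 mm from the base axis. Payload 3.1 kg.
Tool frame: the origin (TCP) lies at the very end of the fingers, on their centre line; the grasp point (between the pads) lies 19 mm behind it; z points along the fingers, y is the line along which they close (so a half turn about z gives the same grasp; the last joint's range is limited). The gripper opens to 87 mm and grips with 3 to 60 N. Pads are 19 mm wide; open, the fingers measure 117 mm over their backs; the gripper's body (75 mm by 190 mm) begins 51 mm behind the grasp point.
Start: joints at [-0.178, 0.527, 1.433, -0, 1.181, -0.178], TCP at [624.977, 0.034, 222.548] pointing down, gripper open.
Joint ranges: [-3.08, 3.08], [-0.75, 2.2], [0.22, 2.44], [-1.43, 4.57], [0, 2.65], [-2.85, 2.85]. Speed limits (rad/s): [2.79, 2.79, 3.14, 3.14, 3.14, 3.14].

INTERFACE

Orientations are given as a unit quaternion [w, x, y, z].
In Python, from cell import arm gives the robot as it stands.
- The arm moves only by the shell command python3 -m crank 'ROWS' [FORCE]. ROWS is JSON, a list of rows, each a list of 7 numbers: the turn, a rotation vector about the world's x, y, z in degrees, then the shift along the world's x, y, z in mm, then the closure, from 0 (fully open) to 1 (shut). In form: [[wx, wy, wz, tx, ty, tz, gripper], ...]. A call has exactly 5 rows; each row is the pose to reach, as a shift and turn from the pose commanded when the call began; what a row does not reach only later rows make up. A row lasts 1/8 s, in which the tool goes at most 62.5 mm and 10.7 degrees, less where a joint would pass 70% of its speed; a pose out of reach is approached as far as the arm can. A call with a gripper value outside its range is refused whole. The fingers move at their own pace and stop on an object; FORCE is the grip in N (left out, the last holds). Time passes only in rows, so rows that repeat a pose let the fingers close, or fill a call up. It gives the time, the measured TCP pose, the force, the opening and the grip force at its end, in the units of the state.
- arm.sense(): the state, without advancing time (a new reading comes with each control period).
- arm.camera(name): name is "scene" or "side" or "wrist"; returns a dict with "img" (420x560x3 uint8, red, green, blue), "fx", "fy", "cx", "cy" (pixels), "k1" (the pictures are not rectified: a ray, as slopes to the right and down, at radius r is drawn at 1 + k1 r^2 times it, then the intrinsics apply), "rvec" (rotation vector, rad) and "tvec" (3), from world to camera coordinates, as OpenCV has them. Camera axes: x right, y down, z forward; pixel columns grow to the right and rows downward; lengths in mm; the calibration is good to about 2 mm. A picture is of the moment at which its call begins. There is no depth.
- arm.hand_in(): hands the job in; it is judged then, once.
The state is a dict: "time": time; "joint_pos": joint angles; "qvel": joint speeds; "joint_torque": joint torques, N m; "position": TCP position; "ee_rot": TCP orientation; "ft_force": force on the tool from outside, world axes, zero at the start; "moment": the same for the moment, N m; "gripper_width": opening from 0.0 (shut) to 1.0 (fully open); "gripper_force": force on a finger pad.
Only numpy, scipy, OpenCV 4.12 (cv2) and the standard library are available. Lean on these libraries where they do the work, as an engineer would, in place of code of your own. Each camera call takes 0.05 s, during which the arm holds its last target. There are 200 camera calls.

## Working session

There is one attempt and no reset: what is moved stays moved. The work goes in short steps, Python scripts to look and compute and a shell command to move; the robot and the scene stay as the last step left them, time stands still between calls to the robot, and variables do not carry over. Pictures are saved under pics/ and viewed, at most 10 in all, crops included, and the job is handed in when it is done.

```bash
ls; mkdir -p pics
python3 - <<'E'
from cell import arm
import cv2, pickle
d={}
for n in ("scene","side","wrist"):
    c=arm.camera(n); d[n]=c
    cv2.imwrite(f"pics/{n}0.png",c["img"][:,:,::-1])
    print(n,{k:(v if k!="img" else 0) for k,v in c.items()})
pickle.dump(d,open("cams0.pkl","wb"))
print(arm.sense())
E
```

```text
pics
scene {'img': 0, 'fx': 414.67251242704646, 'fy': 414.67251242704646, 'cx': 280.0560961958176, 'cy': 210.11633590295864, 'k1': 0.02010950005870613, 'rvec': array([ 1.78876109,  1.84648308, -0.6559694 ]), 'tvec': array([ 129.74090561, -341.4894675 , 1405.5830062 ])}
side {'img': 0, 'fx': 400.389651698942, 'fy': 400.389651698942, 'cx': 277.40931085245893, 'cy': 209.37424500597615, 'k1': -0.01457720252357393, 'rvec': array([ 2.39432909, -1.19676882,  0.3160804 ]), 'tvec': array([-402.30483581,  366.10105986,  751.71648124])}
wrist {'img': 0, 'fx': 348.6948180182146, 'fy': 348.6948180182146, 'cx': 282.42283768098156, 'cy': 204.91047802065498, 'k1': 0.012862311257357718, 'rvec': array([-2.83994437e+00,  3.17608195e-04,  3.38535146e-03]), 'tvec': array([-623.30058233,  -34.31009923,  392.32130754])}
{'time': 0.15, 'joint_pos': array([-1.78524279e-01,  5.28248538e-01,  1.43361691e+00, -1.98529909e-05,
        1.18140136e+00, -1.78502657e-01]), 'qvel': array([ 0.00089764, -0.00265784, -0.00265368,  0.00042528, -0.00130448,
        0.00070608]), 'joint_torque': array([ 9.14956272e-04, -4.40429199e+01, -1.76841742e+01,  6.33679633e-02,
        5.52540855e-02, -1.06930895e-04]), 'position': array([6.24432278e+02, 1.11031541e-01, 2.21796104e+02]), 'ee_rot': array([-6.82364144e-04,  7.07111508e-01,  7.07101559e-01, -4.84935780e-04]), 'ft_force': array([ 1.21899195,  0.05859225, -0.09993576]), 'moment': array([-0.02466081,  0.00840417, -0.0294186 ]), 'gripper_force': 0.0, 'gripper_width': 0.9953810497738569}
```

View pics/scene0.png

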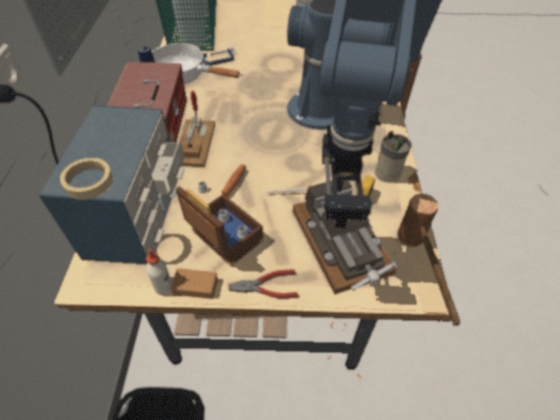

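View pics/side0.png

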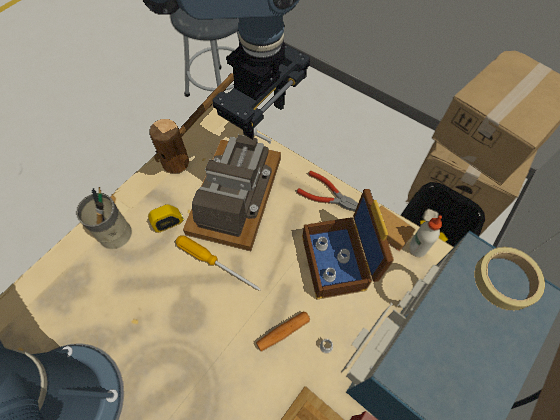

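The scene view shows the case near px (220,225) with its lid on the left, beside the blue cabinet. In the side view the case is near (340,255), with its lid edge running from (368,192) to (388,270). Next I enlarge both crops to pick corners.

Run:
```python
import pickle,cv2,numpy as np
d=pickle.load(open("cams0.pkl","rb"))
a=d["scene"]["img"][170:290,160:310,::-1]; b=d["side"]["img"][180:310,285:415,::-1]
a=cv2.resize(a,None,fx=5,fy=5,interpolation=cv2.INTER_CUBIC); b=cv2.resize(b,None,fx=4.6,fy=4.6,interpolation=cv2.INTER_CUBIC)
cv2.imwrite("pics/a.png",a);cv2.imwrite("pics/b.png",b)
for n,c in d.items():
    R=cv2.Rodrigues(c["rvec"])[0];print(n,-R.T@c["tvec"],R[2])
```

```text
scene [1165.80281385 -109.00182047  859.14710538] [-0.64042619 -0.00767526 -0.76798137]
side [ 204.06013473 -342.94401781  837.67875536] [ 0.38976284  0.28433063 -0.87592296]
wrist [624.23073575  83.43758088 383.36792489] [-0.0023635  -0.29709205 -0.95484592]
```

View pics/a.png

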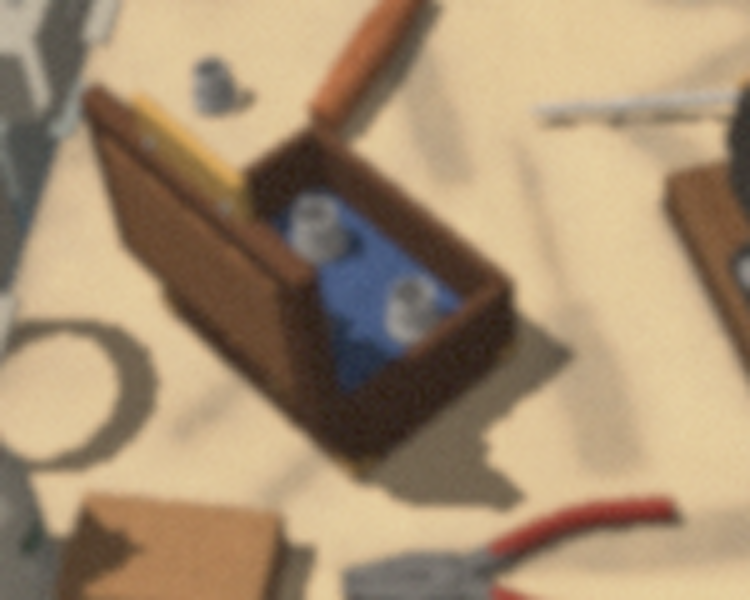

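View pics/b.png

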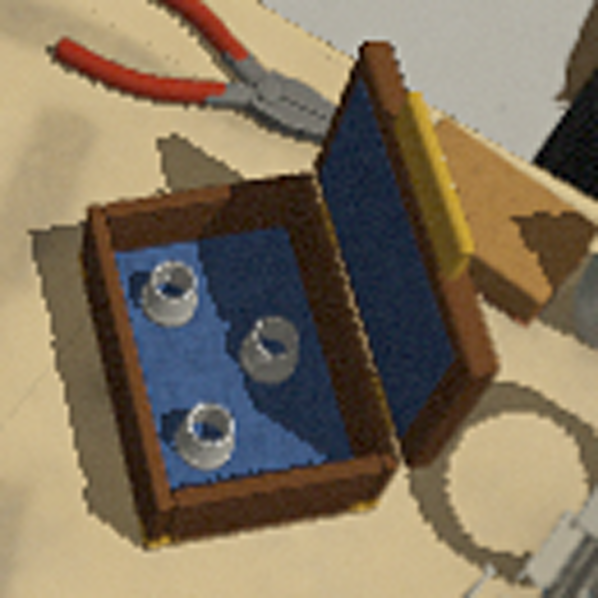

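The crops show the rim corners, the lid's free edge and the brass tab clearly. I'll fit pose and lid angle to these in both views.

```bash
cat > h.py <<'E'
import numpy as np,cv2
from scipy.optimize import least_squares
def proj(c,P):
    P=np.atleast_2d(P).astype(float)
    R=cv2.Rodrigues(c["rvec"])[0]; p=P@R.T+np.ravel(c["tvec"]); s=p[:,:2]/p[:,2:]
    s=s*(1+c["k1"]*(s**2).sum(1,keepdims=True)); return s*[c["fx"],c["fy"]]+[c["cx"],c["cy"]]
def onplane(c,uv,z):
    K=np.array([[c["fx"],0,c["cx"]],[0,c["fy"],c["cy"]],[0,0,1.]])
    s=cv2.undistortPoints(np.array([[uv]],float),K,np.array([c["k1"],0,0,0.]))[0,0]
    R=cv2.Rodrigues(c["rvec"])[0]; o=-R.T@np.ravel(c["tvec"]); d=R.T@[s[0],s[1],1]; return o+d*(z-o[2])/d[2]
def world(th,P):
    x,y,a=th[:3];P=np.atleast_2d(P).astype(float);c,s=np.cos(a),np.sin(a)
    return np.c_[x+c*P[:,0]-s*P[:,1],y+s*P[:,0]+c*P[:,1],P[:,2]]
def lidpt(q,s,y,t): return [55-s*np.cos(q)+t*np.sin(q),y,64+s*np.sin(q)+t*np.cos(q)]
E
python3 - <<'E'
from h import *; import pickle
d=pickle.load(open("cams0.pkl","rb"))
A=lambda u,v:(160+(u+.5)/5-.5,170+(v+.5)/5-.5); B=lambda u,v:(285+(u+.5)/4.6-.5,180+(v+.5)/4.6-.5)
side=[((-55,75,64),B(90,207)),((-55,-75,64),B(157,510)),((55,75,64),B(318,176)),((55,-75,64),B(398,457))]
sidl=[((112,77,0),B(363,44)),((112,77,14),B(389,42)),((112,-77,0),B(468,375)),((112,-77,14),B(496,362)),((138,37,5.5),B(410,95)),((138,-37,5.5),B(468,245))]
sc=[((-55,75,64),A(512,288)),((-55,-75,64),A(315,130))]
scl=[((112,77,14),A(290,292)),((112,77,0),A(314,275)),((112,-77,14),A(86,100)),((112,-77,0),A(97,85)),((138,37,5.5),A(247,185)),((138,-37,5.5),A(137,97))]
def f(th):
    r=[]
    for c,a,b in ((d["side"],side,sidl),(d["scene"],sc,scl)):
        r.append(proj(c,world(th,[p for p,_ in a]+[lidpt(th[3],p[0],p[1],p[2]) for p,_ in b]))-np.array([u for _,u in a+b]))
    return np.vstack(r).ravel()
c0=onplane(d["side"],(335,265),64);print(c0)
for a0 in (-.9,-.4,-1.4):
    o=least_squares(f,[c0[0],c0[1],a0,1.5],loss="soft_l1");print(o.cost,o.x,np.degrees(o.x[2]))
print(np.round(f(o.x).reshape(-1,2),1).tolist())
th=o.x;np.save("th.npy",th)
print("hinge",world(th,(55,0,64)),"tab",world(th,lidpt(th[3],138,0,5.5)),"tabshut",world(th,lidpt(0,138,0,5.5)),"ux",np.cos(th[2]),np.sin(th[2]))
print("circuit: ",[ (n,onplane(d["side"],uv,0).round()) for n,uv in dict(cab1=(352,383),cab2=(470,235),rail=(347,372),rail2=(425,285),handle1=(258,345),handle2=(308,316),ferr=(325,350),sd=(258,290)).items()])
E
```

```text
[ 515.07565476 -264.26298244   64.        ]
17.937509915334832 [ 544.64033905 -250.10420774   -0.762349      1.57083197] -43.67938004435435
17.937509915362753 [ 544.64034336 -250.10421069   -0.76234901    1.57083191] -43.67938087916574
17.93750991537777 [ 544.64034443 -250.10421118   -0.76234902    1.57083189] -43.67938145989337
[[-0.0, -1.9], [0.2, -1.4], [-0.4, -2.4], [1.2, 1.4], [-0.6, -1.5], [0.7, -2.1], [-0.2, -0.4], [1.3, 1.2], [0.6, -2.3], [-0.2, 0.9], [0.5, -0.4], [-0.0, -2.0], [0.7, -0.5], [1.2, -0.8], [-2.5, -1.4], [0.4, -1.6], [-1.1, -0.0], [-0.7, -1.2]]
hinge [[ 584.41720909 -288.08843209   64.        ]] tab [[ 588.3984453  -291.89024394  201.99980429]] tabshut [[ 484.61343959 -192.78256872   69.5       ]] ux 0.7232157210118431 -0.6906221983699337
circuit:  [('cab1', array([ 356., -416.,    0.])), ('cab2', array([ 792., -469.,    0.])), ('rail', array([ 368., -398.,    0.])), ('rail2', array([ 620., -440.,    0.])), ('handle1', array([ 303., -227.,    0.])), ('handle2', array([ 412., -274.,    0.])), ('ferr', array([ 376., -340.,    0.])), ('sd', array([ 393., -156.,    0.]))]
```

View pics/wrist0.png

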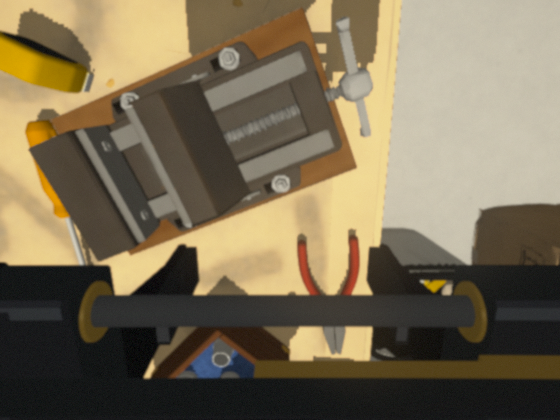

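The fit has 1–2 px residuals: case at (545,−250), yaw −43.7°, lid about 1.57 rad, tab at (588,−292,202). The plan is to straddle the tab loosely with the fingers in the plane of the lid's swing. The slot then rotates about the hinge: the back finger tips the lid, and the front one catches and lowers it. Before moving I check clearance to the cabinet.

```bash
python3 - <<'E'
from h import *; import pickle
d=pickle.load(open("cams0.pkl","rb"));s=d["scene"]
print("cab bottom edge (scene)",[onplane(s,u,0).round() for u in ((138,258),(160,215),(183,163))])
for z in (200,250,300): print(z,[onplane(s,u,z).round() for u in ((112,195),(160,112))],[onplane(d["side"],u,z).round() for u in ((365,405),(478,238))])
E
python3 -m crank '[[0,0,-8.7,0,-30,40,0],[0,0,-17.5,-5,-90,85,0],[0,0,-26.2,-15,-150,90,0],[0,0,-35,-25,-210,90,0],[0,0,-43.7,-35,-265,90,0]]'
```

```text
cab bottom edge (scene) [array([ 615., -460.,    0.]), array([ 478., -436.,    0.]), array([ 278., -410.,    0.])]
200 [array([ 588., -472.,  200.]), array([ 302., -431.,  200.])] [array([ 306., -429.,  200.]), array([ 654., -453.,  200.])]
250 [array([ 632., -444.,  250.]), array([ 367., -407.,  250.])] [array([ 298., -422.,  250.]), array([ 619., -444.,  250.])]
300 [array([ 676., -417.,  300.]), array([ 433., -382.,  300.])] [array([ 290., -416.,  300.]), array([ 584., -436.,  300.])]
time: 0.78
position: [589.7, -265.6, 312.7]
ee_rot: [0.0, 0.92, 0.391, 0.0]
ft_force: [1.2, 0.8, 0.2]
gripper_width: 0.998
gripper_force: 0.0
```

```bash
python3 -m crank '[[0,0,0,-1,-10,-10,0.1],[0,0,0,-2,-20,-30,0.2],[0,0,0,-2,-27,-60,0.3],[0,0,0,-2,-27,-90,0.3],[0,0,0,-2,-27,-90,0.3]]'
python3 - <<'E'
from h import *; from cell import arm
th=np.load("th.npy")
c=arm.camera("side");i=c["img"][:,:,::-1].copy();w=arm.camera("wrist")["img"][:,:,::-1]
a=cv2.resize(i[130:330,280:430],None,fx=3,fy=3,interpolation=cv2.INTER_CUBIC);
b=cv2.resize(w,None,fx=.6,fy=.6); o=np.zeros((600,790,3),np.uint8);o[:,:450]=a;o[:252,450:786]=b
cv2.imwrite("pics/c.png",o)
p=arm.sense()["position"];print(p);ux=np.array([np.cos(th[2]),np.sin(th[2]),0])
for q in (p,p-43*ux,p+30*ux): print(((proj(c,q)[0]-[280,130])*3).round())
E
```

```text
time: 1.4
position: [586.4, -288.5, 219.2]
ee_rot: [-0.004, 0.919, 0.394, -0.002]
ft_force: [0.4, 0.5, -0.4]
gripper_width: 0.705
gripper_force: 0.0
[ 588.58862065 -290.14195521  222.77381291]
[306. 238.]
[235. 248.]
[355. 231.]
```

View pics/c.png

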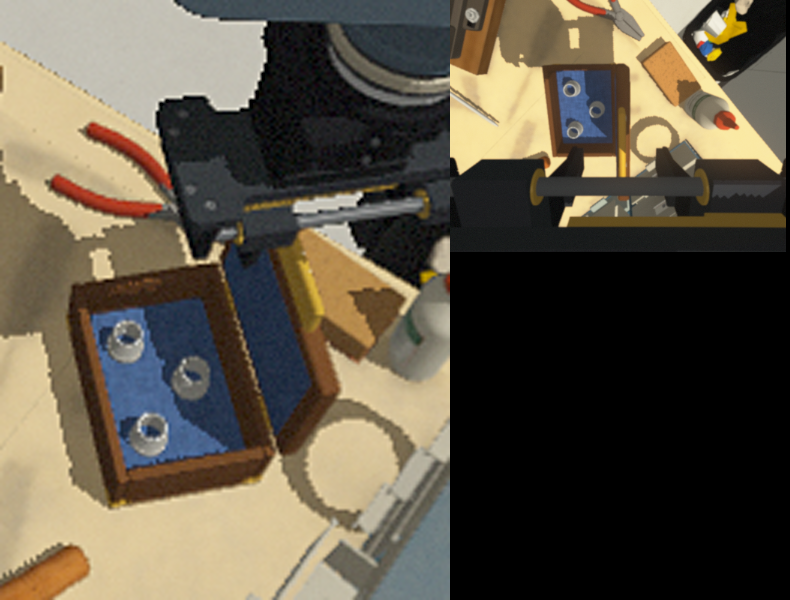

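The slot is centred on the tab: in the wrist panel the tab is at column 173 and the finger inner edges are at 133 and 205. Next I descend around the tab and compute the arc rows.

```bash
python3 -m crank '[[0,0,0,0,0,-10,0.3],[0,0,0,0,0,-25,0.3],[0,0,0,0,0,-38,0.4],[0,0,0,0,0,-38,0.5],[0,0,0,0,0,-38,0.55]]'
cat > path.py <<'E'
from h import *
th=np.load("th.npy");U=np.array([np.cos(th[2]),np.sin(th[2])])
def tcp1(t,s=120,o=5.5): t=np.radians(t);return np.array([s*np.cos(t)-o*np.sin(t),s*np.sin(t)+o*np.cos(t)])
def tcp2(q,phi,d=18,h=19.5,s=138,t=2):
    q,phi=np.radians([q,phi]);n=np.array([-np.sin(phi),np.cos(phi)])
    return np.array([s*np.cos(q)-t*np.sin(q),s*np.sin(q)+t*np.cos(q)])+d*np.array([-np.cos(phi),-np.sin(phi)])+h*n
def row(p,p0,dphi):  # dphi = decrease of tilt, deg
    e=p-p0;return np.r_[-dphi*-U[1],-dphi*U[0],0,-e[0]*U[0],-e[0]*U[1],e[1]].round(1).tolist()
E
python3 - <<'E'
from path import *
for a in range(90,40,-10): print(a,[row(tcp1(a-2*i),tcp1(a),2*i) for i in range(1,6)])
E
```

```text
time: 2.12
position: [588.3, -291.0, 184.5]
ee_rot: [0.0, 0.919, 0.393, 0.0]
ft_force: [-0.6, 0.6, -0.5]
gripper_width: 0.487
gripper_force: 0.0
90 [[-1.4, -1.4, 0.0, -3.0, 2.9, 0.1], [-2.8, -2.9, 0.0, -6.1, 5.8, 0.1], [-4.1, -4.3, 0.0, -9.1, 8.7, -0.1], [-5.5, -5.8, 0.0, -12.1, 11.6, -0.4], [-6.9, -7.2, 0.0, -15.1, 14.4, -0.9]]
80 [[-1.4, -1.4, 0.0, -3.0, 2.9, -0.6], [-2.8, -2.9, 0.0, -6.0, 5.7, -1.4], [-4.1, -4.3, 0.0, -8.9, 8.5, -2.3], [-5.5, -5.8, 0.0, -11.9, 11.3, -3.3], [-6.9, -7.2, 0.0, -14.8, 14.1, -4.5]]
70 [[-1.4, -1.4, 0.0, -2.9, 2.7, -1.3], [-2.8, -2.9, 0.0, -5.7, 5.5, -2.8], [-4.1, -4.3, 0.0, -8.5, 8.1, -4.4], [-5.5, -5.8, 0.0, -11.3, 10.8, -6.1], [-6.9, -7.2, 0.0, -14.0, 13.4, -8.0]]
60 [[-1.4, -1.4, 0.0, -2.7, 2.5, -2.0], [-2.8, -2.9, 0.0, -5.3, 5.0, -4.1], [-4.1, -4.3, 0.0, -7.8, 7.5, -6.4], [-5.5, -5.8, 0.0, -10.3, 9.9, -8.7], [-6.9, -7.2, 0.0, -12.8, 12.2, -11.2]]
50 [[-1.4, -1.4, 0.0, -2.4, 2.3, -2.6], [-2.8, -2.9, 0.0, -4.7, 4.5, -5.3], [-4.1, -4.3, 0.0, -6.9, 6.6, -8.1], [-5.5, -5.8, 0.0, -9.1, 8.7, -11.1], [-6.9, -7.2, 0.0, -11.2, 10.7, -14.1]]
```

```bash
python3 -m crank '[[-1.4,-1.4,0,-3,2.9,0.1,0.55],[-2.8,-2.9,0,-6.1,5.8,0.1,0.55],[-4.1,-4.3,0,-9.1,8.7,-0.1,0.55],[-5.5,-5.8,0,-12.1,11.6,-0.4,0.55],[-6.9,-7.2,0,-15.1,14.4,-0.9,0.55]]'
python3 -m crank '[[-1.4,-1.4,0,-3,2.9,-0.6,0.55],[-2.8,-2.9,0,-6,5.7,-1.4,0.55],[-4.1,-4.3,0,-8.9,8.5,-2.3,0.55],[-5.5,-5.8,0,-11.9,11.3,-3.3,0.55],[-6.9,-7.2,0,-14.8,14.1,-4.5,0.55]]'
```

```text
time: 2.75
position: [573.6, -276.9, 184.7]
ee_rot: [0.081, 0.916, 0.392, 0.035]
ft_force: [0.6, -0.3, 0.7]
gripper_width: 0.448
gripper_force: 0.1
time: 3.38
position: [558.8, -262.7, 180.2]
ee_rot: [0.161, 0.905, 0.387, 0.069]
ft_force: [-0.1, -0.7, 0.4]
gripper_width: 0.453
gripper_force: 0.1
```

Run:
```python
from h import *; from cell import arm
i=arm.camera("side")["img"][:,:,::-1];w=arm.camera("wrist")["img"][:,:,::-1]
a=cv2.resize(i[130:330,280:430],None,fx=3,fy=3,interpolation=cv2.INTER_CUBIC);
b=cv2.resize(w,None,fx=.6,fy=.6); o=np.zeros((600,790,3),np.uint8);o[:,:450]=a;o[:252,450:786]=b
cv2.imwrite("pics/d.png",o)
```

```text
(no output)
```

View pics/d.png

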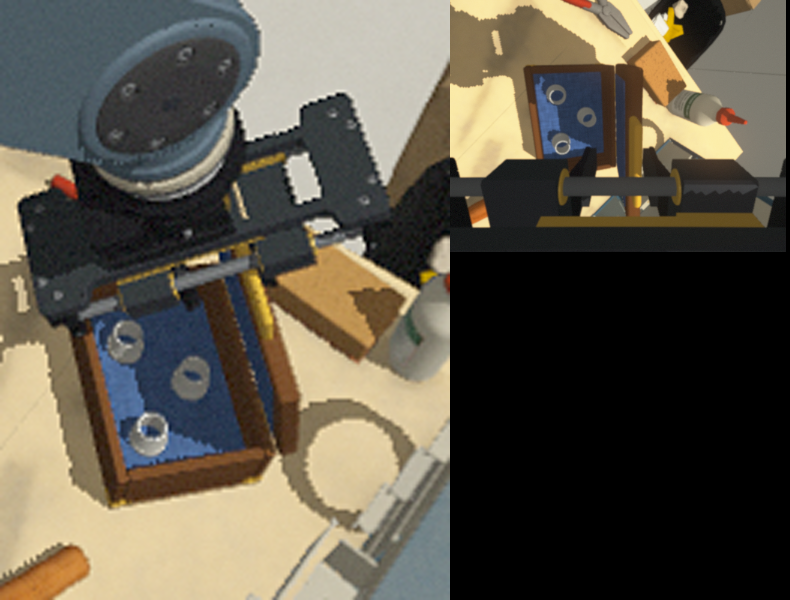

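The tab now rests against the back (right) finger, with the tab at column 186 of the wrist panel, and it is tipping forward as planned. I continue the arc to 50°.

```bash
python3 -m crank '[[-1.4,-1.4,0,-2.9,2.7,-1.3,0.55],[-2.8,-2.9,0,-5.7,5.5,-2.8,0.55],[-4.1,-4.3,0,-8.5,8.1,-4.4,0.55],[-5.5,-5.8,0,-11.3,10.8,-6.1,0.55],[-6.9,-7.2,0,-14,13.4,-8,0.55]]'
python3 -m crank '[[-1.4,-1.4,0,-2.7,2.5,-2,0.55],[-2.8,-2.9,0,-5.3,5,-4.1,0.55],[-4.1,-4.3,0,-7.8,7.5,-6.4,0.55],[-5.5,-5.8,0,-10.3,9.9,-8.7,0.55],[-6.9,-7.2,0,-12.8,12.2,-11.2,0.55]]'
python3 - <<'E'
from h import *; from cell import arm
i=arm.camera("side")["img"][:,:,::-1];w=arm.camera("wrist")["img"][:,:,::-1]
a=cv2.resize(i[130:330,280:430],None,fx=3,fy=3,interpolation=cv2.INTER_CUBIC);
b=cv2.resize(w,None,fx=.6,fy=.6); o=np.zeros((600,790,3),np.uint8);o[:,:450]=a;o[:252,450:786]=b
cv2.imwrite("pics/e.png",o);print(arm.sense()["joint_pos"])
E
```

```text
time: 4.1
position: [545.1, -249.7, 172.0]
ee_rot: [0.239, 0.888, 0.379, 0.102]
ft_force: [0.8, -0.3, -0.6]
gripper_width: 0.451
gripper_force: 0.0
time: 4.72
position: [542.6, -239.2, 182.7]
ee_rot: [0.299, 0.871, 0.371, 0.123]
ft_force: [-0.1, 0.9, -0.5]
gripper_width: 0.449
gripper_force: 0.4
[-0.52370811  0.45082285  2.02410117 -1.42626706  0.15357259  1.61480362]
```

View pics/e.png

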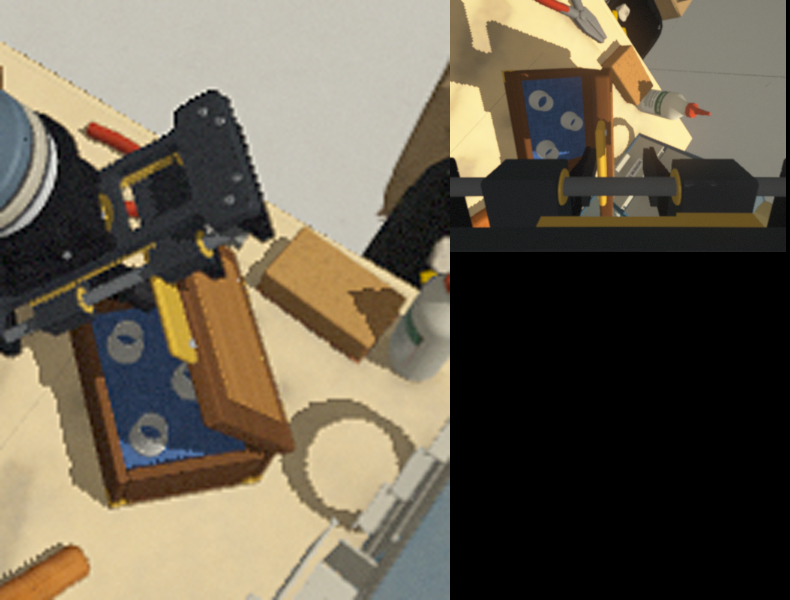

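The lid fell onto the front finger and was caught at about 0.8 rad; in the wrist panel the tab touches the left finger. However, joint 4 is at its −1.43 limit because the tool is nearly in line with the forearm, so that tilt is blocked. I back off a little and gather joint data for an arm model.

```bash
cat > log.py <<'E'
from cell import arm; import json,time
s=arm.sense(); r={k:list(map(float,s[k])) for k in("joint_pos","position","ee_rot","ft_force")}
open("log.jsonl","a").write(json.dumps(r)+"\n"); print([round(v,3) for v in r["joint_pos"]])
E
python3 log.py; python3 -m crank '[[0.7,0.7,0,1.3,-1.2,1.1,0.55],[1.4,1.4,0,2.6,-2.4,2.2,0.55],[2.1,2.2,0,3.9,-3.7,3.4,0.55],[2.8,2.9,0,5.2,-4.9,4.5,0.55],[3.5,3.6,0,6.4,-6.1,5.6,0.55]]'; python3 log.py
```

```text
[-0.524, 0.451, 2.024, -1.426, 0.154, 1.615]
time: 5.45
position: [549.3, -245.1, 188.3]
ee_rot: [0.259, 0.883, 0.376, 0.108]
ft_force: [-1.4, -0.5, -0.5]
gripper_width: 0.451
gripper_force: 0.3
[-0.542, 0.435, 1.941, -0.543, 0.242, 0.718]
```

```bash
cat > armm.py <<'E'
import numpy as np,json
from scipy.spatial.transform import Rotation as Ro
from scipy.optimize import least_squares
S=[dict(joint_pos=[-1.78524279e-01,5.28248538e-01,1.43361691,0,1.18140136,-1.78502657e-01],position=[624.43,.11,221.8],ee_rot=[0,.7071,.7071,0])]+[json.loads(l) for l in open("log.jsonl")]
def fk(q,m):
    a,h,L1,L2,Lt,d=m; s,c=np.sin,np.cos
    R=Ro.from_euler("ZYZYZ",[q[0],q[1]+q[2],q[3],q[4],q[5]])
    p=Ro.from_euler("Z",q[0]).apply([a+L1*s(q[1])+L2*s(q[1]+q[2]),d,h+L1*c(q[1])+L2*c(q[1]+q[2])])
    return p+Lt*R.as_matrix()[:,2],R
def fit():
    m0=np.array([0,150,425,392,250,110.])
    return least_squares(lambda m:np.r_[np.ravel([fk(s["joint_pos"],m)[0]-s["position"] for s in S]),.01*(m-m0)],m0).x
E
python3 - <<'E'
from armm import *
m=fit();print(m.round(1))
for s in S:
    p,R=fk(s["joint_pos"],m);w=s["ee_rot"];Q=Ro.from_quat(w[1:]+w[:1])
    print((p-s["position"]).round(1),R.as_matrix()[:,2].round(3),Q.as_matrix()[:,2].round(3),(R.inv()*Q).as_rotvec().round(2))
E
```

```text
Traceback (most recent call last):
  File "armm.py", line 12, in fit
    return least_squares(lambda m:np.r_[np.ravel([fk(s["joint_pos"],m)[0]-s["position"] for s in S]),.01*(m-m0)],m0).x
           ~~~~~~~~~~~~~^^^^^^^^^^^^^^^^^^^^^^^^^^^^^^^^^^^^^^^^^^^^^^^^^^^^^^^^^^^^^^^^^^^^^^^^^^^^^^^^^^^^^^^^^^^^
  File "armm.py", line 12, in <lambda>
    return least_squares(lambda m:np.r_[np.ravel([fk(s["joint_pos"],m)[0]-s["position"] for s in S]),.01*(m-m0)],m0).x
                                                  ~~^^^^^^^^^^^^^^^^^^
  File "armm.py", line 7, in fk
    R=Ro.from_euler("ZYZYZ",[q[0],q[1]+q[2],q[3],q[4],q[5]])
  File "scipy/spatial/transform/_rotation.pyx", line 1413, in scipy.spatial.transform._rotation.Rotation.from_euler
ValueError: Expected axis specification to be a non-empty string of upto 3 characters, got ZYZYZ
```

```bash
sed -i 's/R=Ro.from_euler.*/R=Ro.from_euler("ZYZ",[q[0],q[1]+q[2],q[3]])*Ro.from_euler("YZ",[q[4],q[5]])/' armm.py
python3 - <<'E'
from armm import *
m=fit();print(m.round(1))
for s in S:
    p,R=fk(s["joint_pos"],m);w=s["ee_rot"];Q=Ro.from_quat(w[1:]+w[:1])
    print((p-s["position"]).round(1),R.as_matrix()[:,2].round(3),Q.as_matrix()[:,2].round(3),(R.inv()*Q).as_rotvec().round(2))
E
```

```text
[-136.7 -193.7  903.4  318.6  241.6  105.1]
[-2.8 -5.5  1.8] [-0.002  0.    -1.   ] [ 0.  0. -1.] [-0.   -0.    1.57]
[ 8.2 -0.3 -5.5] [ 0.438 -0.428 -0.79 ] [ 0.438 -0.428 -0.79 ] [-0.    0.    1.57]
[-3.6  4.6  3.7] [ 0.385 -0.376 -0.843] [ 0.385 -0.376 -0.843] [-0.    0.    1.57]
```

```bash
python3 -m crank '[[0,0,3,0.8,1.1,0,0.55],[0,0,7,1.8,2.6,0,0.55],[0,0,11,2.9,4.1,0,0.55],[0,0,16,4.2,5.9,0,0.55],[0,0,16,4.2,5.9,0,0.55]]'; python3 log.py
python3 -m crank '[[0,0,2,0.5,0.7,0,0.55],[0,0,4,1,1.4,0,0.55],[0,0,6,1.5,2.1,0,0.55],[0,0,8,2,2.8,0,0.55],[0,0,8,2,2.8,0,0.55]]'; python3 log.py
python3 - <<'E'
import armm
from armm import *
def fk(q,m):
    a,h,L1,L2,Lt,d,e,d2=m; s,c=np.sin,np.cos;t=q[1]+q[2]
    R4=Ro.from_euler("ZYZ",[q[0],t,q[3]]);R=R4*Ro.from_euler("YZ",[q[4],q[5]])
    p=Ro.from_euler("Z",q[0]).apply([a+L1*s(q[1])+L2*s(t)+e*c(t),d,h+L1*c(q[1])+L2*c(t)-e*s(t)])
    return p+Lt*R.as_matrix()[:,2]+d2*R4.as_matrix()[:,1],R
m0=np.array([0,150,425,392,250,110.,0,0])
r=lambda m:np.r_[np.ravel([fk(s["joint_pos"],m)[0]-s["position"] for s in S]),.003*(m-m0)]
o=least_squares(r,m0);print(o.x.round(1),r(o.x).round(1))
E
```

```text
time: 6.08
position: [553.6, -239.2, 188.5]
ee_rot: [0.242, 0.821, 0.496, 0.144]
ft_force: [-0.5, 0.1, -0.3]
gripper_width: 0.454
gripper_force: 0.4
[-0.632, 0.424, 1.969, 0.395, 0.197, -0.514]
time: 6.7
position: [555.7, -236.8, 188.6]
ee_rot: [0.232, 0.785, 0.551, 0.16]
ft_force: [0.7, 0.7, -0.4]
gripper_width: 0.449
gripper_force: 0.1
[-0.676, 0.424, 1.969, 0.714, 0.264, -0.977]
[1.000e-01 2.742e+02 5.879e+02 3.917e+02 3.054e+02 1.110e+02 1.141e+02
 0.000e+00] [-0.   0.   0.   0.   0.  -0.   0.   0.  -0.  -0.  -0.  -0.  -0.  -0.
 -0.   0.   0.4  0.5 -0.   0.2  0.   0.3  0. ]
```

The arm model now fits the joint data exactly. With it I plan the lowering path by IK, checking joint limits, and open the fingers slightly on the way.

```bash
cat > plan.py <<'E'
from h import *; import json
from scipy.spatial.transform import Rotation as Ro
M=[.1,274.2,587.9,391.7,305.4,111.,114.1]
def fk(q):
    a,h,L1,L2,Lt,d,e=M; s,c=np.sin,np.cos;t=q[1]+q[2]
    R=Ro.from_euler("ZYZ",[q[0],t,q[3]])*Ro.from_euler("YZ",[q[4],q[5]])
    p=Ro.from_euler("Z",q[0]).apply([a+L1*s(q[1])+L2*s(t)+e*c(t),d,h+L1*c(q[1])+L2*c(t)-e*s(t)])
    return p+Lt*R.as_matrix()[:,2],R*Ro.from_euler("z",np.pi/2)
lo=np.array([-3.08,-.75,.22,-1.43,0,-2.85]);hi=np.array([3.08,2.2,2.44,4.57,2.65,2.85])
def ik(p,R,q0):
    f=lambda q:np.r_[fk(q)[0]-p,200*(fk(q)[1].inv()*R).as_rotvec(),1e-3*(q-q0)]
    o=least_squares(f,np.clip(q0,lo+1e-6,hi-1e-6),bounds=(lo,hi));return o.x,np.abs(f(o.x)[:6]).max()
th=np.load("th.npy");A0=np.degrees(th[2])
def tool(a,phi): a,phi=np.radians([a,phi]);u=np.array([np.cos(a),np.sin(a),0]);k=np.array([0,0,1.]);return np.cos(phi)*u-np.sin(phi)*k,np.sin(phi)*u+np.cos(phi)*k
def tcp(q,a,phi,d,h):  # q deg
    z,n=tool(a,phi);return world(th,lidpt(np.radians(q),138,0,2))[0]+d*z+h*n
def rot(a,phi):
    z,n=tool(a,phi);return Ro.from_matrix(np.c_[np.cross(n,z),n,z])  # y=n
E
python3 - <<'E'
from plan import *
s=json.loads(open("log.jsonl").readlines()[-1]);p=np.array(s["position"]);w=s["ee_rot"];R=Ro.from_quat(w[1:]+w[:1]);q0=np.array(s["joint_pos"])
Z=R.as_matrix();a=np.degrees(np.arctan2(Z[1,2],Z[0,2]));phi=np.degrees(np.arcsin(-Z[2,2]));print("a,phi",a,phi,"y",Z[:,1].round(3),"n",tool(a,phi)[1].round(3))
# current lid angle: solve q,d (in-plane)
ux=np.array([np.cos(th[2]),np.sin(th[2]),0]);uy=np.array([-ux[1],ux[0],0])
o=least_squares(lambda v:[(p-tcp(v[0],a,phi,v[1],19.5))@ux,(p-tcp(v[0],a,phi,v[1],19.5))@[0,0,1]],[50,18]);print("q,d",o.x,"lateral",(p-tcp(o.x[0],a,phi,o.x[1],19.5))@uy)
for af,pf in ((-20,55),(-20,50),(-20,45),(-20,40),(-15,45),(-10,45),(-10,40),(-25,45),(-20,60)):
    q,N=q0.copy(),30;st=[];er=0
    for i in range(1,N+1):
        t=i/N;aa=a+(af-a)*t;ph=phi+(pf-phi)*t
        qn,e=ik(tcp(o.x[0]*(1-t),aa,ph,15,19.5+15*t),rot(aa,ph),q);st.append(np.abs(qn-q).max() if i>1 else 0);er=max(er,e);q=qn
    print(af,pf,"err",round(er,2),"maxstep",round(max(st),2),q.round(2))
E
```

```text
a,phi -20.352714826312194 57.27345475044936 y [ 0.792 -0.285  0.541] n [ 0.789 -0.293  0.541]
q,d [57.22544884  3.62446086] lateral 9.980670505731432
-20 55 err 1.12 maxstep 0.09 [-0.69  0.68  2.18  2.54  0.35 -2.85]
-20 50 err 7.57 maxstep 0.11 [-0.73  0.69  2.21  2.51  0.46 -2.85]
-20 45 err 13.99 maxstep 0.13 [-0.76  0.71  2.24  2.48  0.56 -2.85]
-20 40 err 21.7 maxstep 0.16 [-0.8   0.72  2.26  2.45  0.65 -2.85]
-15 45 err 12.2 maxstep 0.12 [-0.79  0.71  2.24  2.37  0.58 -2.85]
-10 45 err 10.21 maxstep 0.12 [-0.82  0.72  2.24  2.25  0.61 -2.85]
-10 40 err 17.68 maxstep 0.14 [-0.86  0.74  2.25  2.22  0.69 -2.85]
-25 45 err 15.76 maxstep 0.15 [-0.74  0.7   2.24  2.59  0.54 -2.85]
-20 60 err 0.0 maxstep 0.07 [-0.66  0.65  2.12  2.28  0.21 -2.57]
```

```bash
python3 -m crank '[[0,0,0,0,-2,-2,0.55],[0,0,0,0,-4,-4,0.55],[0,0,0,0,-6,-6.5,0.55],[0,0,0,0,-8,-9,0.55],[0,0,0,0,-8,-9,0.55]]'; python3 log.py
python3 - <<'E'
from plan import *; from cell import arm
c=arm.camera("side");sc=arm.camera("scene");i=c["img"][:,:,::-1].copy()
a=cv2.resize(i[150:310,290:440],None,fx=3.3,fy=3.3,interpolation=cv2.INTER_CUBIC)
b=cv2.resize(sc["img"][160:270,170:270,::-1],None,fx=2.9,fy=2.9,interpolation=cv2.INTER_CUBIC);o=np.zeros((528,790,3),np.uint8);o[:a.shape[0],:a.shape[1]]=a;o[:b.shape[0],495:495+b.shape[1]]=b;cv2.imwrite("pics/f.png",o)
p=arm.sense()["position"]
for q in (45,50,57,62,67):
  L=world(th,[lidpt(np.radians(q),112,-77,14),lidpt(np.radians(q),138,-37,5.5),lidpt(np.radians(q),138,37,5.5)])
  print(q,"side",((proj(c,L)-[290,150])*3.3).round().tolist(),"scene",((proj(sc,L)-[170,160])*2.9+[495,0]).round().tolist())
print("tcp",(proj(c,p)-[290,150])*3.3)
s=json.loads(open("log.jsonl").readlines()[-1]);w=s["ee_rot"];Z=Ro.from_quat(w[1:]+w[:1]).as_matrix();A=np.degrees(np.arctan2(Z[1,2],Z[0,2]));P=np.degrees(np.arcsin(-Z[2,2]))
print(A,P); qj=np.array(s["joint_pos"])
for t in range(0,58,8):
  h=19.5+min(1,t/30)*17; X=tcp(57-t,A,P,14,h);qj,e=ik(X,rot(A,P),qj);print(57-t,h.__round__(1),(X-s["position"]).round(1),round(e,2),qj.round(2))
E
```

```text
time: 7.32
position: [555.0, -244.3, 178.6]
ee_rot: [0.231, 0.785, 0.552, 0.159]
ft_force: [-0.5, 0.2, -0.5]
gripper_width: 0.449
gripper_force: 0.1
[-0.691, 0.446, 1.97, 0.783, 0.254, -1.061]
45 side [[185.0, 400.0], [128.0, 331.0], [99.0, 214.0]] scene [[597.0, 49.0], [650.0, 48.0], [712.0, 98.0]]
50 side [[201.0, 394.0], [146.0, 323.0], [116.0, 206.0]] scene [[588.0, 49.0], [640.0, 47.0], [702.0, 97.0]]
57 side [[225.0, 387.0], [173.0, 312.0], [142.0, 194.0]] scene [[575.0, 50.0], [625.0, 48.0], [688.0, 98.0]]
62 side [[242.0, 381.0], [194.0, 305.0], [161.0, 187.0]] scene [[565.0, 53.0], [614.0, 49.0], [676.0, 100.0]]
67 side [[260.0, 377.0], [216.0, 298.0], [182.0, 180.0]] scene [[555.0, 56.0], [602.0, 52.0], [664.0, 104.0]]
tcp [[184.07699779 232.09131396]]
-20.365754239701907 57.40091424292913
57 19.5 [-1.2 -1.3  0.9] 0.0 [-0.69  0.44  1.97  0.78  0.26 -1.05]
49 24.0 [-8.9  8.1 -8. ] 0.0 [-0.69  0.45  2.    0.9   0.23 -1.17]
41 28.6 [-15.3  16.3 -19. ] 0.0 [-0.68  0.47  2.04  1.08  0.2  -1.35]
33 33.1 [-20.2  23.1 -31.7] 0.0 [-0.68  0.49  2.06  1.32  0.18 -1.59]
25 36.5 [-24.5  28.7 -46.6] 0.0 [-0.67  0.52  2.09  1.64  0.17 -1.91]
17 36.5 [-29.7  33.7 -64.5] 0.0 [-0.67  0.56  2.12  2.01  0.19 -2.29]
9 36.5 [-33.   36.8 -83.2] 0.0 [-0.67  0.6   2.14  2.28  0.22 -2.56]
1 36.5 [ -34.4   38.2 -102.3] 0.0 [-0.67  0.65  2.15  2.46  0.27 -2.74]
```

View pics/f.png

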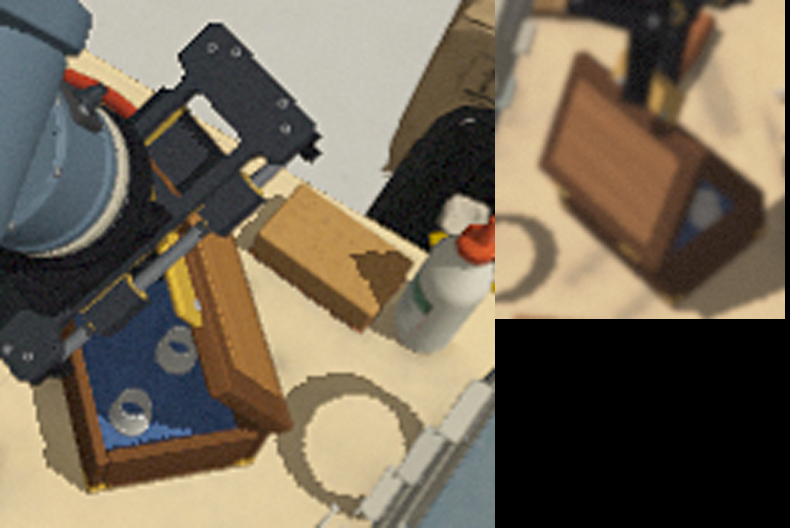

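The lid rests on the front finger at about 57–58°; its corner is at (230,378) in the side panel and (578,57) in the scene panel. Keeping this tool orientation, pure translation is feasible all the way down, so I generate the rows.

Run:
```python
from plan import *
A,P=-20.37,57.4
g=lambda t:19.5+min(1,t/32)*17
T=lambda t:tcp(57-t,A,P,14,g(t))
st=list(range(0,48,8))+[46,51,55,59]
for a,b in zip(st,st[1:]): print(57-b,[(T(a+(b-a)*i/5)-T(a)).round(1).tolist()+[round(1-2*g(a+(b-a)*i/5)/87,2)] for i in range(1,6)])
print("n",tool(A,P)[1].round(2),"z",tool(A,P)[0].round(2))
```

```text
49 [[-1.7, 2.0, -1.6, 0.53], [-3.3, 3.9, -3.4, 0.51], [-4.9, 5.8, -5.2, 0.49], [-6.4, 7.7, -7.1, 0.47], [-7.9, 9.5, -9.1, 0.45]]
41 [[-1.4, 1.8, -2.1, 0.43], [-2.8, 3.5, -4.2, 0.41], [-4.1, 5.1, -6.4, 0.4], [-5.4, 6.7, -8.7, 0.38], [-6.6, 8.3, -11.1, 0.36]]
33 [[-1.2, 1.5, -2.4, 0.34], [-2.3, 2.9, -5.0, 0.32], [-3.3, 4.3, -7.6, 0.3], [-4.3, 5.6, -10.2, 0.28], [-5.2, 6.9, -12.9, 0.26]]
25 [[-0.8, 1.2, -2.8, 0.24], [-1.6, 2.3, -5.6, 0.22], [-2.3, 3.4, -8.5, 0.2], [-3.0, 4.4, -11.4, 0.18], [-3.6, 5.4, -14.4, 0.16]]
17 [[-1.2, 1.1, -3.5, 0.16], [-2.3, 2.2, -7.0, 0.16], [-3.3, 3.2, -10.6, 0.16], [-4.3, 4.1, -14.2, 0.16], [-5.2, 4.9, -17.9, 0.16]]
11 [[-0.6, 0.6, -2.8, 0.16], [-1.2, 1.1, -5.5, 0.16], [-1.7, 1.7, -8.3, 0.16], [-2.2, 2.1, -11.1, 0.16], [-2.7, 2.6, -14.0, 0.16]]
6 [[-0.3, 0.3, -2.4, 0.16], [-0.7, 0.6, -4.7, 0.16], [-0.9, 0.9, -7.1, 0.16], [-1.2, 1.1, -9.5, 0.16], [-1.4, 1.3, -11.9, 0.16]]
2 [[-0.2, 0.1, -1.9, 0.16], [-0.3, 0.3, -3.8, 0.16], [-0.4, 0.4, -5.8, 0.16], [-0.5, 0.5, -7.7, 0.16], [-0.6, 0.6, -9.6, 0.16]]
-2 [[-0.1, 0.1, -1.9, 0.16], [-0.1, 0.1, -3.9, 0.16], [-0.1, 0.1, -5.8, 0.16], [-0.1, 0.1, -7.7, 0.16], [-0.1, 0.1, -9.6, 0.16]]
n [ 0.79 -0.29  0.54] z [ 0.51 -0.19 -0.84]
```

```bash
python3 -m crank '[[0,0,0,-1.7,2,-1.6,0.53],[0,0,0,-3.3,3.9,-3.4,0.51],[0,0,0,-4.9,5.8,-5.2,0.49],[0,0,0,-6.4,7.7,-7.1,0.47],[0,0,0,-7.9,9.5,-9.1,0.45]]'; python3 log.py
python3 -m crank '[[0,0,0,-1.4,1.8,-2.1,0.43],[0,0,0,-2.8,3.5,-4.2,0.41],[0,0,0,-4.1,5.1,-6.4,0.4],[0,0,0,-5.4,6.7,-8.7,0.38],[0,0,0,-6.6,8.3,-11.1,0.36]]'; python3 log.py
python3 -m crank '[[0,0,0,-1.2,1.5,-2.4,0.34],[0,0,0,-2.3,2.9,-5,0.32],[0,0,0,-3.3,4.3,-7.6,0.3],[0,0,0,-4.3,5.6,-10.2,0.28],[0,0,0,-5.2,6.9,-12.9,0.26]]'; python3 log.py
```

```text
time: 8.05
position: [547.0, -234.5, 169.7]
ee_rot: [0.231, 0.785, 0.552, 0.159]
ft_force: [-1.0, 0.9, 0.1]
gripper_width: 0.54
gripper_force: 0.2
[-0.685, 0.453, 2.005, 0.909, 0.223, -1.186]
time: 8.68
position: [540.4, -226.3, 158.6]
ee_rot: [0.231, 0.785, 0.552, 0.159]
ft_force: [-0.4, 0.2, -0.7]
gripper_width: 0.629
gripper_force: 0.3
[-0.679, 0.469, 2.037, 1.092, 0.194, -1.369]
time: 9.3
position: [535.1, -219.3, 145.6]
ee_rot: [0.231, 0.785, 0.552, 0.159]
ft_force: [-0.3, 0.7, 0.2]
gripper_width: 0.732
gripper_force: 0.5
[-0.674, 0.492, 2.065, 1.348, 0.174, -1.625]
```

Tracking follows the plan, so I continue down to 17°.

```bash
python3 -m crank '[[0,0,0,-0.8,1.2,-2.8,0.24],[0,0,0,-1.6,2.3,-5.6,0.22],[0,0,0,-2.3,3.4,-8.5,0.2],[0,0,0,-3,4.4,-11.4,0.18],[0,0,0,-3.6,5.4,-14.4,0.16]]'; python3 log.py
python3 -m crank '[[0,0,0,-1.2,1.1,-3.5,0.16],[0,0,0,-2.3,2.2,-7,0.16],[0,0,0,-3.3,3.2,-10.6,0.16],[0,0,0,-4.3,4.1,-14.2,0.16],[0,0,0,-5.2,4.9,-17.9,0.16]]'; python3 log.py
python3 - <<'E'
from plan import *; from cell import arm
c=arm.camera("side");sc=arm.camera("scene");i=c["img"][:,:,::-1].copy()
a=cv2.resize(i[150:310,290:440],None,fx=3.3,fy=3.3,interpolation=cv2.INTER_CUBIC)
b=cv2.resize(sc["img"][160:270,170:270,::-1],None,fx=2.9,fy=2.9,interpolation=cv2.INTER_CUBIC);o=np.zeros((528,790,3),np.uint8);o[:a.shape[0],:a.shape[1]]=a;o[:b.shape[0],495:495+b.shape[1]]=b;cv2.imwrite("pics/g.png",o)
for q in (0,10,17,25):
  L=world(th,[lidpt(np.radians(q),112,-77,14),lidpt(np.radians(q),138,-37,5.5),lidpt(np.radians(q),112,77,14)])
  print(q,"side",((proj(c,L)-[290,150])*3.3).round().tolist(),"scene",((proj(sc,L)-[170,160])*2.9+[495,0]).round().tolist())
E
```

```text
time: 9.93
position: [531.3, -213.8, 131.1]
ee_rot: [0.231, 0.785, 0.552, 0.159]
ft_force: [-0.3, 0.7, 0.2]
gripper_width: 0.833
gripper_force: 0.7
[-0.669, 0.522, 2.089, 1.661, 0.167, -1.938]
time: 10.55
position: [525.8, -208.7, 112.9]
ee_rot: [0.231, 0.786, 0.552, 0.159]
ft_force: [-1.2, 1.9, 0.7]
gripper_width: 0.841
gripper_force: 0.9
[-0.667, 0.561, 2.117, 2.031, 0.185, -2.312]
0 side [[95.0, 455.0], [38.0, 404.0], [44.0, 228.0]] scene [[646.0, 84.0], [699.0, 100.0], [766.0, 183.0]]
10 side [[106.0, 444.0], [46.0, 389.0], [53.0, 213.0]] scene [[641.0, 72.0], [695.0, 83.0], [762.0, 171.0]]
17 side [[116.0, 436.0], [55.0, 378.0], [62.0, 202.0]] scene [[635.0, 64.0], [690.0, 73.0], [757.0, 165.0]]
25 side [[132.0, 425.0], [70.0, 365.0], [75.0, 190.0]] scene [[626.0, 57.0], [681.0, 63.0], [750.0, 159.0]]
```

View pics/g.png

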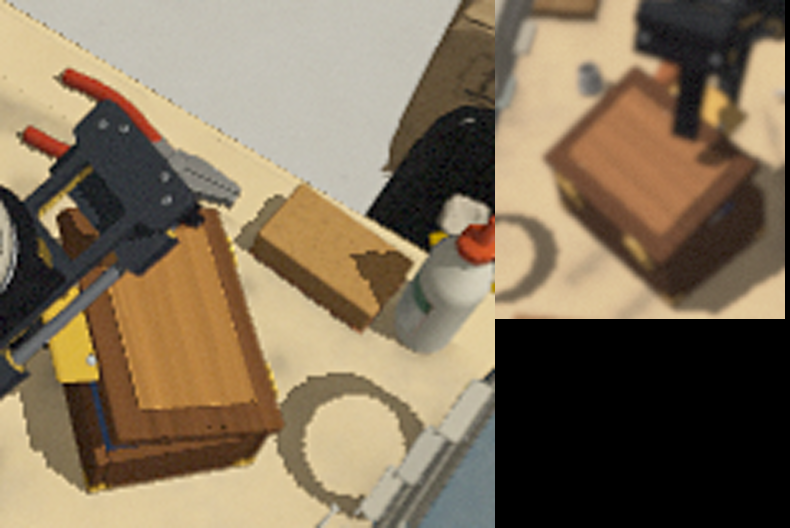

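The lid is at about 15–17° on the finger and the case has not moved: its near bottom corner is at (93,490) in the side panel, as before. I lower the last part slowly.

```bash
python3 -m crank '[[0,0,0,-0.6,0.6,-2.8,0.16],[0,0,0,-1.2,1.1,-5.5,0.16],[0,0,0,-1.7,1.7,-8.3,0.16],[0,0,0,-2.2,2.1,-11.1,0.16],[0,0,0,-2.7,2.6,-14,0.16]]'; python3 log.py
python3 -m crank '[[0,0,0,-0.3,0.3,-2,0.16],[0,0,0,-0.6,0.5,-4,0.16],[0,0,0,-0.8,0.8,-6,0.16],[0,0,0,-1,1,-8,0.16],[0,0,0,-1.2,1.1,-9.5,0.16]]'; python3 log.py
for i in 1 2 3; do python3 -m crank '[[0,0,0,0,0,-1,0.16],[0,0,0,-0.1,0.1,-2,0.16],[0,0,0,-0.1,0.1,-3,0.16],[0,0,0,-0.2,0.2,-4,0.16],[0,0,0,-0.2,0.2,-5,0.16]]'; done; python3 log.py
```

```text
time: 11.28
position: [523.0, -206.1, 99.1]
ee_rot: [0.231, 0.786, 0.552, 0.159]
ft_force: [-1.1, 2.3, 0.3]
gripper_width: 0.835
gripper_force: 1.2
[-0.666, 0.595, 2.134, 2.241, 0.211, -2.526]
time: 11.9
position: [521.9, -205.0, 89.5]
ee_rot: [0.231, 0.786, 0.552, 0.159]
ft_force: [-4.1, 3.6, 0.7]
gripper_width: 0.841
gripper_force: 2.3
[-0.666, 0.619, 2.142, 2.349, 0.233, -2.636]
time: 12.52
position: [521.3, -204.6, 84.4]
ee_rot: [0.23, 0.786, 0.552, 0.159]
ft_force: [-4.2, 5.6, 0.7]
gripper_width: 0.836
gripper_force: 2.5
time: 13.15
position: [520.9, -204.2, 79.2]
ee_rot: [0.23, 0.786, 0.552, 0.158]
ft_force: [-3.9, 4.9, -0.0]
gripper_width: 0.842
gripper_force: 2.7
time: 13.78
position: [520.7, -204.0, 74.2]
ee_rot: [0.23, 0.786, 0.552, 0.158]
ft_force: [-3.8, 4.9, -0.4]
gripper_width: 0.843
gripper_force: 2.7
[-0.665, 0.658, 2.151, 2.472, 0.267, -2.763]
```

The horizontal load of about 6 N suggests the finger is wedging the tab edge toward the hinge. I back the finger off slowly along its normal, which lowers the lid gently if it isn't shut yet, and track lid motion by image comparison.

```bash
cat > cmp.py <<'E'
import sys; from plan import *; from cell import arm; import pickle
d0=pickle.load(open("cams0.pkl","rb")); new={}
c=arm.camera("side");sc=arm.camera("scene");new={"side":c["img"],"scene":sc["img"]}
pickle.dump(new,open(f"im{sys.argv[1]}.pkl","wb"))
def sh(I,J,u,r=8):
    x,y=np.round(u).astype(int);g=lambda m:cv2.cvtColor(m,cv2.COLOR_RGB2GRAY).astype(np.float32)[y-r:y+r,x-r:x+r]
    (dx,dy),k=cv2.phaseCorrelate(g(I),g(J),cv2.createHanningWindow((2*r,2*r),cv2.CV_32F));return round(dx,2),round(dy,2),round(k,2)
case=[(c,"side",(-55,-75,5)),(c,"side",(55,-75,5)),(sc,"scene",(55,75,5)),(sc,"scene",(55,-30,10))]
for C,n,P in case: print("case",n,P,sh(d0[n]["img"],new[n],proj(C,world(th,P))[0]))
if len(sys.argv)>2:
    o=pickle.load(open(f"im{sys.argv[2]}.pkl","rb"))
    for C,n,P in ((c,"side",(112,-77,14)),(c,"side",(60,-77,14)),(c,"side",(112,-60,14)),(sc,"scene",(112,77,14)),(sc,"scene",(60,77,14))): print("lid",n,P,sh(o[n],new[n],proj(C,world(th,lidpt(0,*P)))[0]))
s=arm.sense();print(s["ft_force"].round(1),s["gripper_force"])
E
python3 cmp.py 0; python3 -m crank '[[0,0,0,-0.4,0.2,-0.3,0.16],[0,0,0,-0.8,0.3,-0.5,0.16],[0,0,0,-1.2,0.4,-0.8,0.16],[0,0,0,-1.6,0.6,-1.1,0.16],[0,0,0,-2,0.7,-1.4,0.16]]'; python3 cmp.py 1 0
```

```text
case side (-55, -75, 5) (-0.08, -0.23, 1.01)
case side (55, -75, 5) (0.15, -0.02, 0.94)
case scene (55, 75, 5) (0.06, -0.1, 0.84)
case scene (55, -30, 10) (0.1, 0.08, 1.01)
[-4.3  5.1 -1.3] 2.7548584656324238
time: 14.5
position: [520.2, -204.1, 73.6]
ee_rot: [0.231, 0.785, 0.552, 0.159]
ft_force: [-0.7, 4.7, -0.5]
gripper_width: 0.839
gripper_force: 1.9
case side (-55, -75, 5) (-0.03, -0.01, 0.94)
case side (55, -75, 5) (0.27, 0.02, 0.93)
case scene (55, 75, 5) (0.26, -0.24, 0.91)
case scene (55, -30, 10) (-0.14, 0.03, 1.07)
lid side (112, -77, 14) (-0.18, 0.16, 1.03)
lid side (60, -77, 14) (-0.12, -0.12, 1.04)
lid side (112, -60, 14) (-0.14, 0.09, 1.06)
lid scene (112, 77, 14) (-0.1, -0.04, 0.93)
lid scene (60, 77, 14) (-0.19, -0.07, 1.06)
[-2.1  5.2 -1.1] 2.019455406552879
```

```bash
python3 -m crank '[[0,0,0,-0.3,0.3,-0.2,0.16],[0,0,0,-0.7,0.7,-0.4,0.16],[0,0,0,-1,1,-0.6,0.16],[0,0,0,-1.4,1.4,-0.8,0.16],[0,0,0,-1.7,1.7,-1,0.16]]'; python3 cmp.py 2 0; python3 log.py
python3 - <<'E'
from plan import *
s=json.loads(open("log.jsonl").readlines()[-1]);w=s["ee_rot"];Z=Ro.from_quat(w[1:]+w[:1]).as_matrix();print(s["position"],np.degrees(np.arctan2(Z[1,2],Z[0,2])),np.degrees(np.arcsin(-Z[2,2])),fk(s["joint_pos"])[0])
for h in (0,73/2,36.5+15): # lower finger inner tip, outer tip in case frame
    for d in (0,14):
        X=np.array(s["position"])-h*Z[:,1]-d*Z[:,2];v=X-[th[0],th[1],0];c,q=np.cos(th[2]),np.sin(th[2]);print("lower",h,d,(c*v[0]+q*v[1]).round(1),(-q*v[0]+c*v[1]).round(1),v[2].round(1))
X=np.array(s["position"])+36.5*Z[:,1];v=X-[th[0],th[1],0];print("upper",(c*v[0]+q*v[1]).round(1),(-q*v[0]+c*v[1]).round(1),v[2].round(1))
E
```

```text
time: 15.22
position: [518.9, -203.2, 72.9]
ee_rot: [0.232, 0.785, 0.551, 0.159]
ft_force: [-1.1, 0.4, -1.1]
gripper_width: 0.838
gripper_force: 0.4
case side (-55, -75, 5) (-0.07, -0.09, 0.95)
case side (55, -75, 5) (0.14, -0.04, 0.98)
case scene (55, 75, 5) (0.33, -0.01, 0.97)
case scene (55, -30, 10) (0.02, 0.13, 1.01)
lid side (112, -77, 14) (-0.21, 0.32, 1.01)
lid side (60, -77, 14) (-0.27, 0.16, 1.15)
lid side (112, -60, 14) (0.05, 0.04, 1.03)
lid scene (112, 77, 14) (0.07, 0.01, 0.86)
lid scene (60, 77, 14) (0.03, 0.51, 1.03)
[ 0.1 -0.3 -1.8] 0.3973286578548141
[-0.667, 0.663, 2.161, 2.508, 0.283, -2.801]
[518.5939740728603, -202.93571794802452, 72.78970108559079] -20.403436805676616 57.33735046557165 [ 518.59282801 -202.94785085   72.7630734 ]
lower 0 0 -51.4 16.1 72.8
lower 0 14 -58.4 13.1 84.6
lower 36.5 0 -79.5 3.7 53.1
lower 36.5 14 -86.4 0.7 64.9
lower 51.5 0 -91.0 -1.5 45.0
lower 51.5 14 -98.0 -4.5 56.8
upper -23.3 28.6 92.5
```

The load is relieved and the images show no case motion. I continue the slow back-off until fully clear of the tab.

```bash
for i in 1 2; do python3 -m crank '[[0,0,0,-0.4,0.4,-0.4,0.16],[0,0,0,-0.8,0.8,-0.8,0.16],[0,0,0,-1.2,1.2,-1.2,0.16],[0,0,0,-1.6,1.6,-1.6,0.16],[0,0,0,-2,2,-2,0.16]]'; done; python3 cmp.py 3 0;python3 log.py
```

```text
time: 15.95
position: [516.4, -200.5, 70.7]
ee_rot: [0.231, 0.785, 0.552, 0.159]
ft_force: [-0.5, 0.1, -0.6]
gripper_width: 0.842
gripper_force: 0.0
time: 16.58
position: [514.3, -198.5, 68.6]
ee_rot: [0.231, 0.785, 0.552, 0.159]
ft_force: [1.4, -0.4, -0.2]
gripper_width: 0.842
gripper_force: 0.0
case side (-55, -75, 5) (-0.04, -0.18, 1.01)
case side (55, -75, 5) (0.07, -0.0, 0.91)
case scene (55, 75, 5) (0.25, 0.09, 0.89)
case scene (55, -30, 10) (-0.19, -0.06, 0.98)
lid side (112, -77, 14) (-0.57, 0.06, 0.94)
lid side (60, -77, 14) (-0.17, 0.23, 1.06)
lid side (112, -60, 14) (-0.01, -0.09, 1.06)
lid scene (112, 77, 14) (0.11, 0.14, 0.98)
lid scene (60, 77, 14) (-0.16, -0.14, 0.93)
[ 0.7  0.5 -0.6] 0.0
[-0.665, 0.673, 2.176, 2.558, 0.303, -2.852]
```

Run:
```python
from plan import *
s=json.loads(open("log.jsonl").readlines()[-1]);p=np.array(s["position"]);w=s["ee_rot"];R=Ro.from_quat(w[1:]+w[:1]);q0=np.array(s["joint_pos"])
lo[5]=-3.2
for v in ((-2,1,2),(-5,2,8),(-10,4,17),(-20,8,34),(-30,12,52),(-40,16,90),(-40,16,160)):
    q0,e=ik(p+v,R,q0);print(v,round(e,2),q0.round(2))
```

```text
(-2, 1, 2) 0.0 [-0.67  0.67  2.18  2.56  0.3  -2.85]
(-5, 2, 8) 0.0 [-0.67  0.65  2.19  2.53  0.29 -2.83]
(-10, 4, 17) 0.0 [-0.67  0.63  2.2   2.49  0.28 -2.79]
(-20, 8, 34) 0.0 [-0.68  0.58  2.21  2.41  0.26 -2.71]
(-30, 12, 52) 0.0 [-0.69  0.52  2.23  2.28  0.24 -2.59]
(-40, 16, 90) 0.0 [-0.7   0.41  2.22  1.75  0.19 -2.06]
(-40, 16, 160) 0.0 [-0.7   0.23  2.14  0.69  0.29 -0.97]
```

```bash
python3 -m crank '[[0,0,0,-2,0.8,3.4,0.16],[0,0,0,-5,2,8.5,0.16],[0,0,0,-10,4,17,0.16],[0,0,0,-15,6,25.5,0.16],[0,0,0,-20,8,34,0.16]]'; python3 -m crank '[[0,0,0,-4,2,10,0.16],[0,0,0,-8,3,25,0.16],[0,0,0,-14,6,45,0.16],[0,0,0,-20,8,70,0.16],[0,0,0,-20,8,90,0.16]]'; python3 -m crank '[[0,0,0,0,0,20,0.16],[0,0,0,0,15,40,0.16],[0,0,0,0,40,60,0.16],[0,0,0,0,70,80,0.16],[0,0,0,0,90,90,0.16]]'; python3 cmp.py 4 0; python3 log.py
python3 - <<'E'
# lid angle from the shut-lid outline: edge fit of tab (yellow) in both views vs model
from plan import *; from cell import arm
for n in ("side","scene"):
    c=arm.camera(n);hsv=cv2.cvtColor(c["img"],cv2.COLOR_RGB2HSV)
    g=proj(c,world(th,lidpt(0,125,0,9)))[0]; m=cv2.inRange(hsv,(18,130,90),(32,255,255)); k,l,st,ce=cv2.connectedComponentsWithStats(m)
    j=[i for i in range(1,k) if np.hypot(*(ce[i]-g))<15 and st[i,4]>25]
    print(n,"found",[(ce[i].round(1).tolist(),int(st[i,4])) for i in j],"model",[(q,proj(c,np.mean(world(th,[lidpt(np.radians(q),s,y,t) for s,t in ((112,9),(138,9),(138,3)) for y in(-37,37)]),0))[0].round(1).tolist()) for q in (0,2,5,10)])
E
```

```text
time: 17.3
position: [493.9, -190.3, 103.5]
ee_rot: [0.232, 0.785, 0.552, 0.159]
ft_force: [-0.4, -0.7, 0.1]
gripper_width: 0.841
gripper_force: 0.0
time: 17.92
position: [476.8, -180.5, 179.6]
ee_rot: [0.231, 0.784, 0.553, 0.164]
ft_force: [-0.7, -0.1, -0.3]
gripper_width: 0.841
gripper_force: 0.0
time: 18.55
position: [476.8, -90.4, 269.6]
ee_rot: [0.231, 0.784, 0.552, 0.164]
ft_force: [0.2, -0.8, -0.3]
gripper_width: 0.842
gripper_force: 0.0
case side (-55, -75, 5) (-0.04, -0.01, 0.95)
case side (55, -75, 5) (0.12, -0.04, 0.99)
case scene (55, 75, 5) (0.29, -0.17, 0.85)
case scene (55, -30, 10) (-0.33, 0.09, 1.06)
lid side (112, -77, 14) (-0.31, 0.38, 1.19)
lid side (60, -77, 14) (0.34, -0.17, 1.01)
lid side (112, -60, 14) (0.01, 0.19, 1.01)
lid scene (112, 77, 14) (0.96, -0.19, 0.68)
lid scene (60, 77, 14) (0.08, -0.03, 1.1)
[-0.5  0.9 -0.1] 0.0
[-0.457, 0.11, 2.128, 0.2, 0.337, -0.289]
side found [([303.7, 256.4], 426)] model [(0, [302.3, 254.6]), (2, [302.6, 253.8]), (5, [303.2, 252.4]), (10, [304.6, 250.1])]
scene found [([247.3, 203.5], 146)] model [(0, [247.6, 203.7]), (2, [247.4, 202.6]), (5, [247.0, 201.0]), (10, [246.2, 198.5])]
```

Everything agrees with shut: the tab sits at the q=0 model position in both views, the case has not moved, and the robot is clear. One more hold call to settle, then hand in.

```bash
python3 -m crank '[[0,0,0,0,0,5,0.16],[0,0,0,0,0,5,0.16],[0,0,0,0,0,5,0.16],[0,0,0,0,0,5,0.16],[0,0,0,0,0,5,0.16]]'; python3 -c "
from cell import arm; print(arm.hand_in())"
```

```text
time: 19.38
position: [477.6, -91.0, 273.3]
ee_rot: [0.23, 0.784, 0.553, 0.164]
ft_force: [0.2, -0.1, -0.9]
gripper_width: 0.836
gripper_force: 0.0
the job is handed in; nothing more can be done
None
```

The job is handed in at 19.4 s: the lid was tipped forward, caught on the front finger at about 0.8–1.0 rad and lowered until it was fully shut; image checks show the case did not move and the arm ended clear of everything, though the finger briefly pushed the tab toward the hinge with about 6 N near the end.

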